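Restock the packing caddy

TASK

Restock the packing caddy: lay the thick felt marker in the insert with the long narrow pocket, the scanner battery in the insert with the one broad pocket, and the two small strap buckles in the insert with two pockets, one in each. Everything should lie flat, right down inside its pocket. The slim ballpoint pen and the large buckle do not belong in the caddy: leave them where they lie.

Things in the scene. Friction and masses are not known exactly. Their poses are not given: they have to be found in the camera images.
- marker_mid (a point): Felt marker, white barrel with a black cap, 135 mm long, about 17 x 16 mm thick (the thick pen), lying on its side. The point is the middle of its length on its axis, 8 mm above what it lies on; y runs along the marker, x across it and z up at the start (it can roll). Lies on a dark green mat 2 mm thick.
- battery: Black scanner battery pack with brass contacts, a flat block 76 (x) x 38 (y) x 22 mm. Origin: centre of its underside; x along its length, z up. Lies on a dark green mat 2 mm thick.
- buckle_a: Small wire-type strapping buckle of grey steel, a flat rectangular frame with a middle bar, 26 (x) x 38 (y) x 9 mm, lying flat on the mat; one of two alike. Origin: centre of its underside; x across the short width, y along the bars, z up.
- buckle_b: Small wire-type strapping buckle of grey steel, a flat rectangular frame with a middle bar, 26 (x) x 38 (y) x 9 mm, lying flat on the mat; one of two alike. Origin: centre of its underside; x across the short width, y along the bars, z up.
- ballpoint: Slim white ballpoint pen with red ends, 145 mm long, 11 mm wide, 9 mm thick, lying on its side; does not belong in the caddy. Origin: middle of its underside; y along the pen. Lies on a dark green mat 2 mm thick.
- wide_buckle: Large grey metal strapping buckle of the same form, 42 (x) x 60 (y) x 11 mm, for wide strap; does not belong in the caddy. Origin: centre of its underside. Lies on a dark green mat 2 mm thick.
- marker_insert: Insert with one long narrow pocket. Fixed grey plate, black pocket floors, 168 x 72 x 10 mm, one of three in any order in a black tray (the caddy, rim 13 mm above bench). Origin: underside centre, 3 mm above bench; x along the 168 mm, z up. Pocket floor 4 mm, top face 10 mm above origin. Pocket 152 (x) x 32 (y) mm, centred on the origin.
- battery_insert: Insert with one shorter, broad pocket. Fixed grey plate, black pocket floors, 168 x 72 x 10 mm, one of three in any order in a black tray (the caddy, rim 13 mm above bench). Origin: underside centre, 3 mm above bench; x along the 168 mm, z up. Pocket floor 4 mm, top face 10 mm above origin. Pocket 92 (x) x 54 (y) mm, centred on the origin.
- buckle_insert: Insert with two equal pockets side by side along its length. Fixed grey plate, black pocket floors, 168 x 72 x 10 mm, one of three in any order in a black tray (the caddy, rim 13 mm above bench). Origin: underside centre, 3 mm above bench; x along the 168 mm, z up. Pocket floor 4 mm, top face 10 mm above origin. Pockets 42 (x) x 54 (y) mm, centred at x = -38 mm and x = +38 mm, y = 0.

How it is judged:
By the outcome, as a careful person would: the job done as asked, in the order asked, and still so for the second after the job is handed in, with the robot touching nothing.
It also fails if it takes over 128 s, if anything falls off the work surface, if the arm or the gripper's body presses on something with over 40 N, if the wrist force passes 120 N, or if a joint passes its speed limit or range.

ROBOT

A 7-joint arm with a two-finger parallel gripper is mounted at the origin on a cart in front of the work surface, level with it; the furniture and walls round the work are solid. World frame = base frame: x ahead of the robot, y to its left, z up, the work surface at z = 0. Lengths are in m, angles in rad, forces in N, time in s.
With the tool pointing down it reaches from about 0.35 to 0.775 m from the base axis. Payload 3.1 kg.
Tool frame: the origin (TCP) lies at the very end of the fingers, on their centre line; the grasp point (between the pads) lies 19 mm behind it; z points along the fingers, y is the line along which they close (so a half turn about z gives the same grasp; the last joint's range is limited). The gripper opens to 85 mm and grips with 20 to 120 N. Pads are 22 mm wide; open, the fingers measure 114 mm over their backs; the gripper's body (76 mm by 85 mm) begins 54 mm behind the grasp point. The pads swing forward as they close: fully open they stand 13 mm farther back than shut.
Start: joints at [-0.042, 0.311, 0.014, 1.512, -0.004, 1.319, -0.027], TCP at [0.55, 0, 0.231] pointing down, gripper open.
Joint ranges: [-2.7, 2.7], [-0.3, 1.91], [-1.27, 1.3], [0.12, 2.57], [-1.44, 4.58], [0.2, 2.03], [-3.05, 3.05]. Speed limits (rad/s): [2.79, 2.79, 3.14, 3.14, 3.14, 3.14, 3.14].

INTERFACE

Orientations are given as a unit quaternion [x, y, z, w].
In Python, from cell import env, optics, ticket gives the robot as it stands. The module is installed in compiled form; this text tells all that it offers.
- The arm moves only by the shell command python3 -m pendant 'ROWS' [FORCE]. ROWS is JSON, a list that holds one entry, the list of rows, each a list of 7 numbers: the shift along the world's x, y, z scaled (see below), then the turn, a rotation vector about the world's x, y, z scaled (see below), then the opening, from -1 (shut) to 1 (fully open). A call has 1 to 20 rows; each row shifts and turns the commanded pose from where the row before left it; what a row does not reach is not made up. The controller multiplies each number of a shift by 20 mm and each number of a turn by 5 degrees. A row lasts 1/8 s, in which the tool goes at most 62.5 mm and 10.7 degrees, less where a joint would pass 70% of its speed; a pose out of reach is approached as far as the arm can. A call with a number of a shift or a turn outside -1 to 1 is refused whole. A call with a gripper value outside its range is refused whole. The fingers move at their own pace and stop on an object; FORCE is the grip in N (left out, the last holds). Time passes only in rows, so rows that do not move let the fingers close. It gives the time, the measured TCP pose, the force, the opening and the grip force at its end, in the units of the state.
- env.get_obs(): the state, without advancing time (a new reading comes with each control period).
- optics.capture(name): name is "scene" or "side" or "wrist"; returns a dict with "color" (384x512x3 uint8, blue, green, red), "depth" (384x512 float32, m along the optical axis (not along the pixel's ray), 0 where there is no reading), "intrinsics" (3x3 intrinsics, pixels), "k1" (the pictures are not rectified: a ray, as slopes to the right and down, at radius r is drawn at 1 + k1 r^2 times it, then the intrinsics apply), "R" (3x3) and "t" (3): a world point X has camera coordinates R X + t; the wrist camera has in their place "mount" (4x4, takes a point from camera to tool coordinates, whose origin is the TCP and whose axes are the flange's). Camera axes: x right, y down, z forward; pixel columns grow to the right and rows downward; lengths in m; the calibration is good to about 2 mm. A picture is of the moment at which its call begins: read the wrist's pose just before it.
- ticket.finish_job(): hands the job in; it is judged then, once.
The state is a dict: "time": time; "joint_positions": joint angles; "qd": joint speeds; "tau": joint torques, N m; "tool_pos": TCP position; "ee_rot": TCP orientation; "ft_force": force on the tool from outside, world axes, zero at the start; "ft_torque": the same for the moment, N m; "opening": opening from 0.0 (shut) to 1.0 (fully open); "finger_force": force on a finger pad.
Only numpy, scipy, OpenCV 4.12 (cv2) and the standard library are available. Lean on these libraries where they do the work, as an engineer would, in place of code of your own. Each camera call takes 0.05 s, during which the arm holds its last target. There are 200 camera calls.

## Working session

There is one attempt and no reset: what is moved stays moved. The work goes in short steps, Python scripts to look and compute and a shell command to move; the robot and the scene stay as the last step left them, time stands still between calls to the robot, and variables do not carry over. Pictures are saved under pics/ and viewed, at most 14 in all, crops included, and the job is handed in when it is done.

```bash
ls; mkdir -p pics
python3 - <<'E'
from cell import env, optics
import cv2,numpy as np
o=env.get_obs(); print({k:np.round(v,3).tolist() for k,v in o.items()})
for n in ["scene","side","wrist"]:
    c=optics.capture(n); cv2.imwrite(f"pics/{n}0.png",c["color"])
    np.savez(f"{n}0.npz",**c)
    print(n,np.round(c["intrinsics"],1).tolist(),c["k1"],{k:np.round(c[k],3).tolist() for k in("R","t","mount") if k in c})
E
```

```text
pics
{'time': 0.0, 'joint_positions': [-0.042, 0.312, 0.014, 1.513, -0.004, 1.319, -0.027], 'qd': [0.001, -0.0, -0.0, -0.001, -0.001, 0.001, -0.001], 'tau': [-0.001, -37.991, 0.146, -23.059, 0.012, 0.014, 0.0], 'tool_pos': [0.549, 0.0, 0.23], 'ee_rot': [0.707, 0.707, -0.001, -0.001], 'ft_force': [-0.215, 0.399, 1.419], 'ft_torque': [-0.023, 0.039, 0.028], 'finger_force': 0.0, 'opening': 1.001}
scene [[407.5, 0.0, 255.7], [0.0, 407.5, 189.9], [0.0, 0.0, 1.0]] -0.040944171860127505 {'R': [[-0.702, -0.712, -0.014], [-0.469, 0.477, -0.743], [0.536, -0.515, -0.669]], 't': [0.369, 0.293, 0.918]}
side [[362.5, 0.0, 248.8], [0.0, 362.5, 189.7], [0.0, 0.0, 1.0]] -0.08636891172175622 {'R': [[-0.981, -0.193, 0.003], [-0.127, 0.633, -0.763], [0.145, -0.749, -0.646]], 't': [0.506, 0.11, 0.922]}
wrist [[307.2, 0.0, 255.8], [0.0, 307.2, 193.8], [0.0, 0.0, 1.0]] -0.07345210678088707 {'mount': [[0.001, -0.958, -0.287, 0.073], [1.0, 0.001, 0.001, 0.001], [-0.001, -0.287, 0.958, -0.143], [0.0, 0.0, 0.0, 1.0]]}
```

View pics/scene0.png

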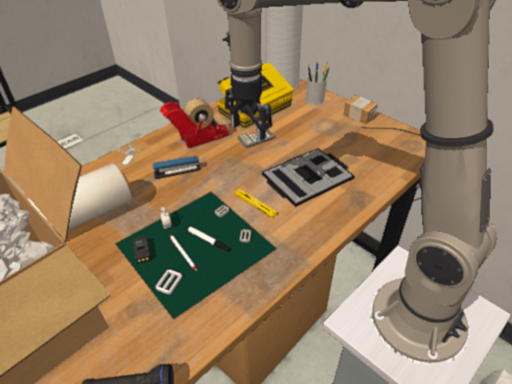

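View pics/side0.png

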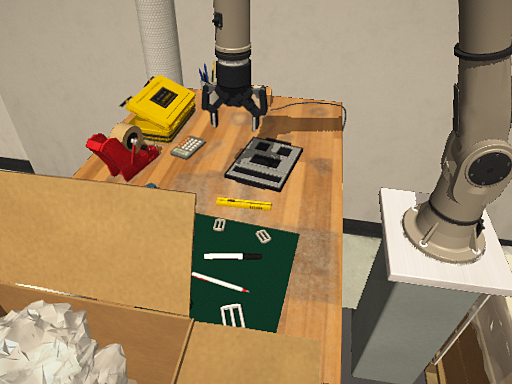

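```bash
cat > h.py <<'E'
import numpy as np,cv2
from scipy.spatial.transform import Rotation as Ro
def pose(c,obs=None):
    "camera-to-world R, origin"
    if "R" in c: return c["R"].T, -c["R"].T@c["t"]
    Rt=Ro.from_quat(obs["ee_rot"]).as_matrix(); M=c["mount"]
    return Rt@M[:3,:3], Rt@M[:3,3]+np.array(obs["tool_pos"])
def ray(c,uv):
    K=c["intrinsics"]; uv=np.atleast_2d(np.float32(uv))
    p=(uv-[K[0,2],K[1,2]])/[K[0,0],K[1,1]]
    q=p.copy()
    for _ in range(10): q=p/(1+c["k1"]*(q**2).sum(1,keepdims=True))
    return np.c_[q,np.ones(len(q))]
def onplane(c,uv,z,obs=None):
    R,o=pose(c,obs); d=ray(c,uv)@R.T
    return o+d*((z-o[2])/d[:,2])[:,None]
def project(c,X,obs=None):
    R,o=pose(c,obs); q=(np.atleast_2d(X)-o)@R; q=q[:,:2]/q[:,2:]
    q=q*(1+c["k1"]*(q**2).sum(1,keepdims=True)); K=c["intrinsics"]
    return q*[K[0,0],K[1,1]]+[K[0,2],K[1,2]]
def shoot(name,tag):
    from cell import env,optics
    o=env.get_obs(); c=optics.capture(name); cv2.imwrite(f"pics/{tag}.png",c["color"])
    return c,o
E
python3 - <<'E'
from h import *
c=dict(np.load("scene0.npz"))
for n,uv in dict(marker=(208,238),batt=(141,250),bucA=(222,211),bucB=(245,236),wide=(168,282),pen=(184,252),tray=(308,175),m1=(117,242),m2=(209,193),m3=(275,246),m4=(175,315),t1=(262,175),t2=(317,148),t3=(354,177),t4=(298,202)).items():
    print(n,onplane(c,[uv],.013 if n[0]=='t' else .006).round(3))
E
```

```text
marker [[0.523 0.183 0.006]]
batt [[0.617 0.335 0.006]]
bucA [[0.574 0.088 0.006]]
bucB [[0.457 0.108 0.006]]
wide [[0.483 0.344 0.006]]
pen [[0.53  0.259 0.006]]
tray [[ 0.497 -0.203  0.013]]
m1 [[0.687 0.366 0.006]]
m2 [[0.661 0.065 0.006]]
m3 [[0.375 0.076 0.006]]
m4 [[0.396 0.386 0.006]]
t1 [[ 0.6   -0.101  0.013]]
t2 [[ 0.567 -0.334  0.013]]
t3 [[ 0.388 -0.296  0.013]]
t4 [[ 0.438 -0.088  0.013]]
```

```bash
python3 -m pendant '[[[-0.3,-1,0,0,0,0,1],[-0.3,-1,0,0,0,0,1],[-0.3,-1,0,0,0,0,1],[-0.3,-1,0,0,0,0,1],[-0.3,-1,0,0,0,0,1],[-0.3,-1,0,0,0,0,1],[-0.3,-1,0,0,0,0,1],[-0.3,-1,0,0,0,0,1],[0,0,0,0,0,0,1],[0,0,0,0,0,0,1]]]' 40
python3 - <<'E'
from h import *
c,o=shoot("wrist","w1"); np.savez("w1.npz",pos=o["tool_pos"],rot=o["ee_rot"],**c)
c2,o=shoot("scene","s1")
E
```

```text
time: 1.4
tool_pos: [0.5023, -0.1586, 0.2311]
ee_rot: [0.707, 0.708, 0.0, -0.0]
ft_force: [0.0, 0.0, -0.1]
opening: 1.0
finger_force: 0.0
```

View pics/w1.png

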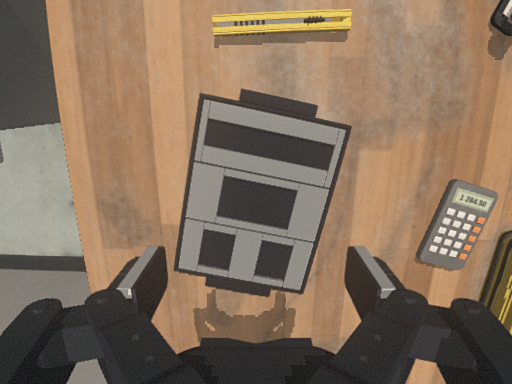

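```bash
python3 -m pendant '[[[0.2,1,0,0,0,0,1],[0.2,1,0,0,0,0,1],[0.2,1,0,0,0,0,1],[0.2,1,0,0,0,0,1],[0.2,1,0,0,0,0,1],[0.2,1,0,0,0,0,1],[0.2,1,0,0,0,0,1],[0.2,1,0,0,0,0,1],[0,1,0,0,0,0,1],[0,1,0,0,0,0,1],[0,1,0,0,0,0,1],[0,1,0,0,0,0,1],[0,1,0,0,0,0,1],[0,1,0,0,0,0,1],[0,1,0,0,0,0,1],[0,1,0,0,0,0,1],[0,1,0,0,0,0,1],[0,1,0,0,0,0,1],[0,0,0,0,0,0,1],[0,0,0,0,0,0,1]]]' 40
python3 - <<'E'
from h import *
c,o=shoot("wrist","w2"); np.savez("w2.npz",pos=o["tool_pos"],rot=o["ee_rot"],**c)
E
```

```text
time: 4.0
tool_pos: [0.5342, 0.1991, 0.2312]
ee_rot: [0.707, 0.707, -0.0, 0.0]
ft_force: [-0.5, -1.0, 0.2]
opening: 0.998
finger_force: 0.0
```

View pics/w2.png

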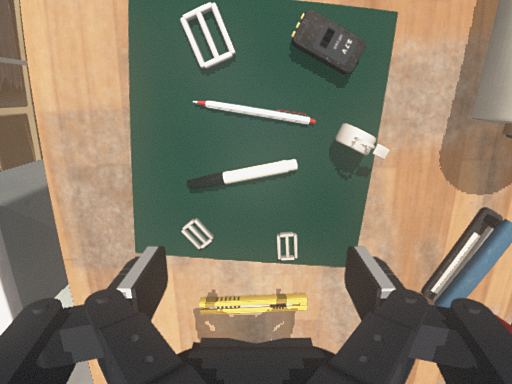

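```bash
cat > m.py <<'E'
from h import *
def load(n):
    z=dict(np.load(n)); return z,dict(tool_pos=z["pos"],ee_rot=z["rot"])
def rect(c,o,pts,z):
    P=onplane(c,pts.reshape(-1,2),z,o)[:,:2]
    (x,y),(w,h),a=cv2.minAreaRect((P*1000).astype(np.float32))
    if w<h: w,h,a=h,w,a+90
    a=(a+90)%180-90
    return [round(float(v),1) for v in (x,y,w,h,a)]   # mm, angle of the long side from world x
def nonmat(c,roi,z,o,amin=150):
    im=c["color"].astype(int); g=im[...,1]-im[...,2]
    m=(g<12).astype(np.uint8)*255   # mat: G well above R
    r=np.zeros_like(m); x0,y0,x1,y1=roi; r[y0:y1,x0:x1]=m[y0:y1,x0:x1]
    for k in cv2.findContours(r,cv2.RETR_EXTERNAL,cv2.CHAIN_APPROX_NONE)[0]:
        if cv2.contourArea(k)>amin: print(cv2.boundingRect(k),rect(c,o,k,z))
if __name__=="__main__":
    c,o=load("w2.npz"); im=c["color"]
    print("px",im[110,160],im[45,330],im[182,205],im[172,260],im[60,170])
    for n,roi,z in [("marker",(150,150,325,200),.010),("batt",(280,2,380,85),.02),("bucL",(170,210,225,258),.007),("bucR",(262,225,312,268),.007)]:
        print(n); nonmat(c,roi,z,o)
    c,o=load("w1.npz"); g=c["color"].max(2)
    print("px",g[143,270],g[203,257],g[180,205],g[100,205])
    m=np.zeros_like(g); m[110:285,185:345]=(g[110:285,185:345]<60)*255
    for k in cv2.findContours(m,cv2.RETR_LIST,cv2.CHAIN_APPROX_NONE)[0]:
        if cv2.contourArea(k)>300: print(cv2.boundingRect(k),rect(c,o,k,.010))
E
python3 m.py
```

```text
px [82 97 68] [88 86 88] [55 59 57] [244 247 246] [80 96 68]
marker
(187, 159, 111, 31) [518.5, 187.1, 136.6, 17.5, 11.5]
batt
(291, 10, 75, 64) [612.4, 334.8, 77.3, 41.5, -27.0]
(314, 2, 66, 8) [631.0, 371.8, 69.2, 6.9, 1.7]
bucL
(181, 218, 33, 33) [459.9, 107.4, 41.1, 29.6, -49.5]
bucR
(262, 262, 50, 6) [577.3, 62.3, 66.4, 7.7, -0.3]
(276, 232, 22, 29) [576.2, 89.6, 41.6, 27.8, -87.6]
px 60 60 148 157
(255, 241, 37, 36) [526.3, -285.8, 49.1, 39.4, 78.1]
(225, 177, 71, 52) [506.8, -206.5, 84.8, 51.2, -11.7]
(230, 124, 103, 41) [531.1, -135.9, 122.6, 30.0, -11.8]
```

```bash
sed -i 's/<60)/<95)/' m.py; python3 m.py | tail -8
```

```text
(185, 270, 82, 15) [461.8, -319.9, 111.3, 17.5, -11.7]
(254, 240, 39, 42) [526.6, -287.3, 54.6, 41.7, 78.3]
(198, 229, 38, 41) [451.8, -270.9, 52.3, 41.9, 78.0]
(217, 176, 80, 54) [504.3, -206.5, 92.1, 53.6, -11.6]
(199, 137, 146, 148) [537.6, -232.5, 189.8, 175.0, -80.3]
(204, 118, 131, 53) [519.4, -133.7, 152.4, 31.7, -11.7]
(259, 110, 86, 20) [558.6, -97.7, 102.0, 14.0, -11.8]
(185, 110, 17, 106) [427.3, -158.2, 131.4, 9.4, 78.5]
```

```bash
python3 -m pendant '[[[-0.05,-0.04,-0.5,0,0,-0.98,0],[-0.05,-0.04,-0.5,0,0,-0.98,0],[-0.05,-0.04,-0.5,0,0,-0.98,0],[-0.05,-0.04,-0.5,0,0,-0.98,0],[-0.05,-0.04,-0.5,0,0,-0.98,0],[-0.05,-0.04,-0.5,0,0,-0.98,0],[-0.05,-0.04,-0.5,0,0,-0.98,0],[-0.05,-0.04,-0.5,0,0,-0.98,0],[-0.05,-0.04,-0.5,0,0,-0.98,0],[-0.05,-0.04,-0.5,0,0,-0.98,0],[-0.05,-0.04,-0.5,0,0,-0.98,0],[-0.05,-0.04,-0.5,0,0,-0.98,0],[-0.05,-0.04,-0.5,0,0,-0.98,0],[-0.05,-0.04,-0.5,0,0,-0.98,0],[-0.05,-0.04,-0.5,0,0,-0.98,0],[-0.05,-0.04,-0.5,0,0,-0.98,0],[0,0,0,0,0,0,0],[0,0,0,0,0,0,0]]]' 40
python3 - <<'E'
from h import *
c,o=shoot("wrist","w3")
R=Ro.from_quat(o["ee_rot"]).as_matrix(); print(np.degrees(np.arctan2(R[1,1],R[0,1])),R[:,2],o["joint_positions"])
E
```

```text
time: 6.3
tool_pos: [0.5186, 0.1867, 0.0718]
ee_rot: [0.995, 0.101, 0.0, 0.0]
ft_force: [0.9, -0.1, 0.3]
opening: 0.501
finger_force: 0.0
-78.38613616401761 [ 9.50982694e-04  7.33712921e-05 -9.99999545e-01] [-0.49765206  0.45460336  0.1613785   1.7296003  -0.08571747  0.96333263
 -1.67157538]
```

View pics/w3.png

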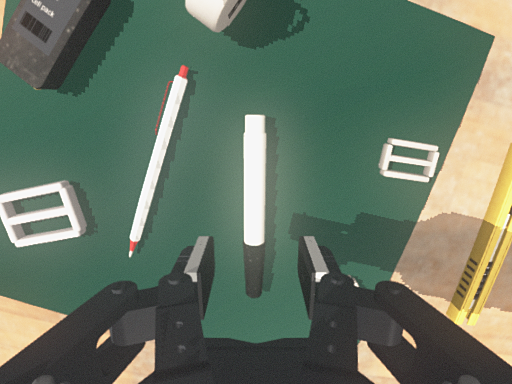

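```bash
python3 -m pendant '[[[0,0,-0.82,0,0,0,0],[0,0,-0.82,0,0,0,0],[0,0,-0.82,0,0,0,0],[0,0,-0.82,0,0,0,0],[0,0,0,0,0,0,0],[0,0,0,0,0,0,-1],[0,0,0,0,0,0,-1],[0,0,0,0,0,0,-1],[0,0,0,0,0,0,-1],[0,0,0,0,0,0,-1],[0,0,0.5,0,0,0,-1],[0,0,1,0,0,0,-1],[0,0,1,0,0,0,-1],[0,0,1,0,0,0,-1],[0,0,0,0,0,0,-1]]]' 40
```

```text
time: 8.22
tool_pos: [0.5193, 0.1877, 0.0774]
ee_rot: [0.995, 0.101, 0.002, -0.001]
ft_force: [0.0, -0.2, 0.3]
opening: 0.163
finger_force: 39.1
```

```bash
python3 -m pendant '[[[0,-0.945,0,0,0,-0.274,-1],[0,-0.945,0,0,0,-0.274,-1],[0,-0.945,0,0,0,-0.274,-1],[0,-0.945,0,0,0,-0.274,-1],[0,-0.945,0,0,0,-0.274,-1],[0,-0.945,0,0,0,-0.274,-1],[0,-0.945,0,0,0,-0.274,-1],[0,-0.945,0,0,0,-0.274,-1],[0,-0.945,0,0,0,-0.274,-1],[0,-0.945,0,0,0,-0.274,-1],[0,-0.945,0,0,0,-0.274,-1],[0,-0.945,0,0,0,-0.274,-1],[0,-0.945,0,0,0,-0.274,-1],[0,-0.945,0,0,0,-0.274,-1],[0,-0.945,0,0,0,-0.274,-1],[0,-0.945,0,0,0,-0.274,-1],[0,-0.945,0,0,0,-0.274,-1],[0,0,0,0,0,0,-1],[0,0,0,0,0,0,-1]]]' 40
python3 - <<'E'
from h import *
c,o=shoot("wrist","w4"); np.savez("w4.npz",pos=o["tool_pos"],rot=o["ee_rot"],**c)
s,_=shoot("side","s4")
R=Ro.from_quat(o["ee_rot"]).as_matrix(); print(np.degrees(np.arctan2(R[1,1],R[0,1])),R[:,2])
a=cv2.resize(s["color"][100:220,200:320],(384,384),interpolation=cv2.INTER_CUBIC)
cv2.imwrite("pics/v4.png",cv2.resize(np.hstack([c["color"],a]),(800,343)))
E
```

```text
time: 10.6
tool_pos: [0.5181, -0.1332, 0.0756]
ee_rot: [0.995, -0.101, -0.0, -0.001]
ft_force: [0.1, -0.1, -0.6]
opening: 0.162
finger_force: 39.1
-101.6462089653603 [-2.63608014e-04  1.03421112e-03 -9.99999430e-01]
```

View pics/v4.png

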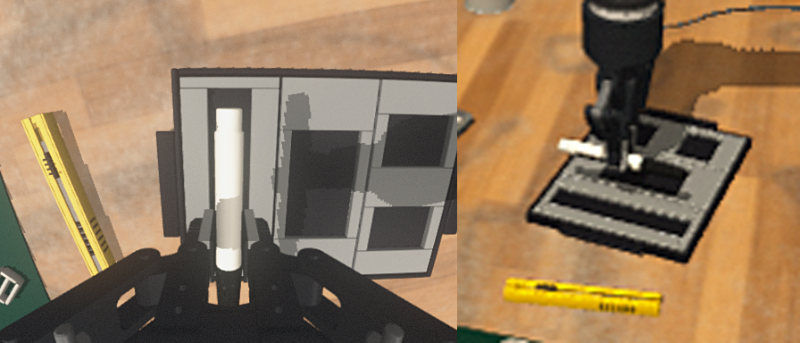

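Run:
```python
from m import *
c,o=load("w4.npz")
im=c["color"]; ys=[y for y in range(60,200) if im[y,250:262].min()>225]; y0=ys[0]; row=np.where(im[150].min(1)>215)[0]; print(y0,row[0],row[-1])
p=o["tool_pos"]
for z in(.07,.08,.09):
    P=onplane(c,[[256,y0],[row.mean(),150]],z,o)[:,:2]-p[:2]; a=np.radians(-11.7); u=np.array([np.cos(a),np.sin(a)]); v=np.array([-u[1],u[0]])
    print(z,(P@u*1000).round(1),(P@v*1000).round(1))
d=c["depth"]; R,oo=pose(c,o)
for y in range(y0+4,235,15):
    q=ray(c,[[256,y]])*d[y,256]; print(y,((q@R.T+oo)[0]*1000).round(1))
```

```text
123 241 264
0.07 [65.1 52.2] [-0.   1.6]
0.08 [65.7 53.7] [-0.   1.5]
0.09 [66.3 55.3] [-0.1  1.4]
127 [ 581.1 -146.3   85.9]
142 [ 575.  -145.1   86.1]
157 [ 568.5 -143.7   85.6]
172 [ 562.1 -142.4   86.3]
187 [ 555.8 -141.1   87.4]
202 [ 548.5 -139.6   86. ]
217 [ 541.7 -138.2   86.8]
232 [ 534.  -136.7   86. ]
```

```bash
python3 -m pendant '[[[0.04,-0.02,-0.75,0,0,0,-1],[0.04,-0.02,-0.75,0,0,0,-1],[0.04,0,-0.75,0,0,0,-1],[0.03,0,-0.75,0,0,0,-1],[0,0,0,0,0,0,-1],[0,0,0,0,0,0,-1]]]' 40
```

```text
time: 11.45
tool_pos: [0.5213, -0.1351, 0.0158]
ee_rot: [0.995, -0.102, 0.0, 0.0]
ft_force: [-0.4, 0.6, 0.2]
opening: 0.162
finger_force: 39.1
```

```bash
python3 -m pendant '[[[0,0,0,0,0,0,-0.3],[0,0,0,0,0,0,-0.2],[0,0,0,0,0,0,0],[0,0,0,0,0,0,0],[0,0,0.3,0,0,0,0],[0,0,1,0,0,0,0],[0,0,1,0,0,0,0],[0,0,1,0,0,0,0],[0,0,1,0,0,0,0],[0,0,1,0,0,0,0],[0,0,0,0,0,0,0]]]' 40
python3 - <<'E'
from h import *
c,o=shoot("wrist","w5"); np.savez("w5.npz",pos=o["tool_pos"],rot=o["ee_rot"],**c)
E
```

```text
time: 12.82
tool_pos: [0.5225, -0.1354, 0.1236]
ee_rot: [0.995, -0.102, 0.002, 0.0]
ft_force: [0.1, 0.4, -0.5]
opening: 0.505
finger_force: 0.0
```

View pics/w5.png

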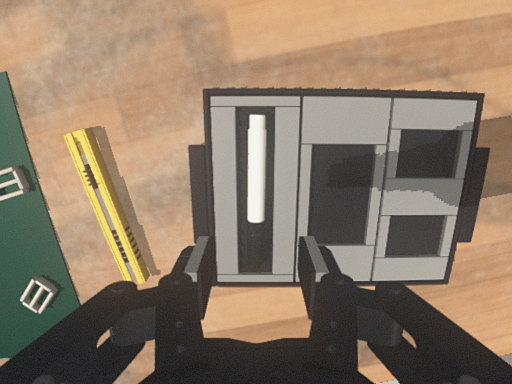

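Run:
```python
from h import *
for n in("scene0.npz","w2.npz"):
    c=dict(np.load(n)); o=dict(tool_pos=c.get("pos"),ee_rot=c.get("rot"))
    v,u=np.mgrid[0:384,0:512]; d=c["depth"]; R,oo=pose(c,o)
    P=(ray(c,np.c_[u.ravel(),v.ravel()])*d.reshape(-1,1))@R.T+oo
    P=P[d.ravel()>0]
    for y in np.arange(.24,.6,.03):
        print(round(y,2),[ (lambda s: round(float(np.percentile(s,98)),2) if len(s)>3 else None)(P[(abs(P[:,0]-x)<.025)&(abs(P[:,1]-y)<.015),2]) for x in np.arange(.4,.85,.05)])
```

```text
0.24 [0.01, 0.01, 0.01, 0.01, 0.01, 0.06, 0.01, 0.0, 0.1]
0.27 [0.01, 0.01, 0.01, 0.01, 0.01, 0.01, 0.01, 0.09, 0.13]
0.3 [0.01, 0.01, 0.01, 0.01, 0.02, 0.03, 0.01, 0.08, 0.12]
0.33 [0.01, 0.02, 0.02, 0.02, 0.03, 0.03, 0.01, 0.07, 0.12]
0.36 [0.01, 0.02, 0.02, 0.01, 0.03, 0.01, 0.0, 0.0, 0.12]
0.39 [0.01, 0.01, 0.01, 0.0, 0.0, 0.0, 0.0, 0.0, 0.12]
0.42 [0.0, 0.0, 0.0, 0.42, 0.42, 0.0, 0.0, 0.0, 0.09]
0.45 [0.0, 0.0, 0.42, 0.42, 0.42, 0.42, 0.42, 0.42, 0.06]
0.48 [0.0, 0.0, 0.38, 0.37, 0.37, 0.38, 0.38, 0.39, 0.37]
0.51 [0.29, 0.29, 0.32, 0.32, 0.32, 0.32, 0.33, 0.33, 0.29]
0.54 [0.29, 0.29, 0.29, None, 0.31, 0.33, None, 0.29, 0.28]
0.57 [0.29, 0.29, 0.29, 0.32, 0.33, 0.33, None, None, None]
0.24 [0.0, 0.0, 0.0, 0.01, 0.01, 0.07, 0.0, 0.0, 0.06]
0.27 [0.0, 0.01, 0.01, 0.01, 0.01, 0.0, 0.0, 0.08, 0.09]
0.3 [0.0, 0.0, 0.01, 0.0, 0.02, 0.02, 0.0, 0.08, 0.08]
0.33 [0.0, 0.01, 0.01, 0.0, 0.03, 0.02, 0.0, 0.0, 0.08]
0.36 [0.0, 0.01, 0.01, 0.0, 0.02, 0.02, 0.0, 0.0, 0.07]
0.39 [0.0, 0.0, 0.0, 0.0, 0.0, 0.0, 0.0, 0.0, 0.05]
0.42 [None, None, None, None, None, None, None, None, None]
0.45 [None, None, None, None, None, None, None, None, None]
0.48 [None, None, None, None, None, None, None, None, None]
0.51 [None, None, None, None, None, None, None, None, None]
0.54 [None, None, None, None, None, None, None, None, None]
0.57 [None, None, None, None, None, None, None, None, None]
```

```bash
python3 -m pendant '[[[0.187,0.98,0,0,0,-0.128,0.5],[0.187,0.98,0,0,0,-0.128,0.5],[0.187,0.98,0,0,0,-0.128,0.5],[0.187,0.98,0,0,0,-0.128,0.5],[0.187,0.98,0,0,0,-0.128,0.5],[0.187,0.98,0,0,0,-0.128,0.5],[0.187,0.98,0,0,0,-0.128,0.5],[0.187,0.98,0,0,0,-0.128,0.5],[0.187,0.98,0,0,0,-0.128,0.5],[0.187,0.98,0,0,0,-0.128,0.5],[0.187,0.98,0,0,0,-0.128,0.5],[0.187,0.98,0,0,0,-0.128,0.5],[0.187,0.98,0,0,0,-0.128,0.5],[0.187,0.98,0,0,0,-0.128,0.5],[0.187,0.98,0,0,0,-0.128,0.5],[0.187,0.98,0,0,0,-0.128,0.5],[0.187,0.98,0,0,0,-0.128,0.5],[0.187,0.98,0,0,0,-0.128,0.5],[0.187,0.98,0,0,0,-0.128,0.5],[0.187,0.98,0,0,0,-0.128,0.5]]]' 40
python3 -m pendant '[[[0.187,0.98,0,0,0,-0.128,0.5],[0.187,0.98,0,0,0,-0.128,0.5],[0.187,0.98,0,0,0,-0.128,0.5],[0.187,0.98,0,0,0,-0.128,0.5],[0,0,0,0,0,0,0.5],[0,0,0,0,0,0,0.5]]]' 40
python3 - <<'E'
from h import *
c,o=shoot("wrist","w6"); np.savez("w6.npz",pos=o["tool_pos"],rot=o["ee_rot"],**c)
R=Ro.from_quat(o["ee_rot"]).as_matrix(); print(np.degrees(np.arctan2(R[1,1],R[0,1])),R[:,2])
E
```

```text
time: 15.38
tool_pos: [0.5956, 0.2579, 0.1209]
ee_rot: [0.977, -0.212, -0.001, 0.0]
ft_force: [0.2, 0.8, -0.4]
opening: 0.751
finger_force: 0.0
time: 16.12
tool_pos: [0.6108, 0.3344, 0.1214]
ee_rot: [0.972, -0.234, 0.0, 0.001]
ft_force: [0.3, -0.2, -1.2]
opening: 0.745
finger_force: 0.0
-117.08248044618976 [-3.72748127e-04 -1.62452814e-03 -9.99998611e-01]
```

View pics/w6.png

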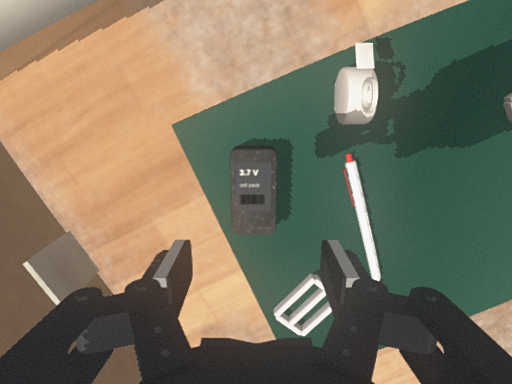

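```bash
python3 -m pendant '[[[0,0,-0.935,0,0,0,0.5],[0,0,-0.935,0,0,0,0.5],[0,0,-0.935,0,0,0,0.5],[0,0,-0.935,0,0,0,0.5],[0,0,-0.935,0,0,0,0.5],[0,0,-0.935,0,0,0,0.5],[0,0,0,0,0,0,0.5],[0,0,0,0,0,0,-1],[0,0,0,0,0,0,-1],[0,0,0,0,0,0,-1],[0,0,0,0,0,0,-1],[0,0,0,0,0,0,-1],[0,0,0.5,0,0,0,-1],[0,0,1,0,0,0,-1],[0,0,1,0,0,0,-1],[0,0,1,0,0,0,-1],[0,0,0,0,0,0,-1],[0,0,0,0,0,0,-1]]]' 60
```

```text
time: 18.42
tool_pos: [0.6104, 0.3354, 0.0792]
ee_rot: [0.972, -0.234, -0.0, 0.0]
ft_force: [-1.1, -0.4, -1.7]
opening: 0.423
finger_force: 62.4
```

```bash
python3 -m pendant '[[[-0.1895,-0.3,1,0,0,0.11,-1],[-0.1895,-0.636,1,0,0,0.11,-1],[-0.1895,-1,0,0,0,0.11,-1],[-0.1895,-1,0,0,0,0.11,-1],[-0.1895,-1,0,0,0,0.11,-1],[-0.1895,-1,0,0,0,0.11,-1],[-0.1895,-1,0,0,0,0.11,-1],[-0.1895,-1,0,0,0,0.11,-1],[-0.1895,-1,0,0,0,0.11,-1],[-0.1895,-1,0,0,0,0.11,-1],[-0.1895,-1,0,0,0,0.11,-1],[-0.1895,-1,0,0,0,0.11,-1],[-0.1895,-1,0,0,0,0.11,-1],[-0.1895,-1,0,0,0,0.11,-1],[-0.1895,-1,0,0,0,0.11,-1],[-0.1895,-1,0,0,0,0.11,-1],[-0.1895,-1,0,0,0,0.11,-1],[-0.1895,-1,0,0,0,0.11,-1],[-0.1895,-1,0,0,0,0.11,-1],[-0.1895,-1,0,0,0,0.11,-1]]]' 60
python3 -m pendant '[[[-0.1895,-1,0,0,0,0.11,-1],[-0.1895,-1,0,0,0,0.11,-1],[-0.1895,-1,0,0,0,0.11,-1],[-0.1895,-1,0,0,0,0.11,-1],[-0.1895,-1,0,0,0,0.11,-1],[-0.1895,-1,0,0,0,0.11,-1],[-0.1895,-1,-1,0,0,0.11,-1],[-0.1895,-1,-0.5,0,0,0.11,-1],[0,-0.16,0,0,0,0,-1],[0,0,0,0,0,0,-1],[0,0,0,0,0,0,-1]]]' 60
python3 - <<'E'
from h import *
c,o=shoot("wrist","w7"); np.savez("w7.npz",pos=o["tool_pos"],rot=o["ee_rot"],**c)
R=Ro.from_quat(o["ee_rot"]).as_matrix(); print(np.degrees(np.arctan2(R[1,1],R[0,1])),R[:,2])
E
```

```text
time: 20.92
tool_pos: [0.5345, -0.0444, 0.1197]
ee_rot: [0.99, -0.139, 0.0, -0.0]
ft_force: [0.3, -0.3, -2.0]
opening: 0.429
finger_force: 62.4
time: 22.3
tool_pos: [0.5056, -0.2051, 0.0901]
ee_rot: [0.995, -0.1, 0.001, -0.0]
ft_force: [-0.4, 0.7, -2.1]
opening: 0.428
finger_force: 62.2
-101.53158657273259 [ 1.42536837e-03  6.15905706e-04 -9.99998794e-01]
```

View pics/w7.png

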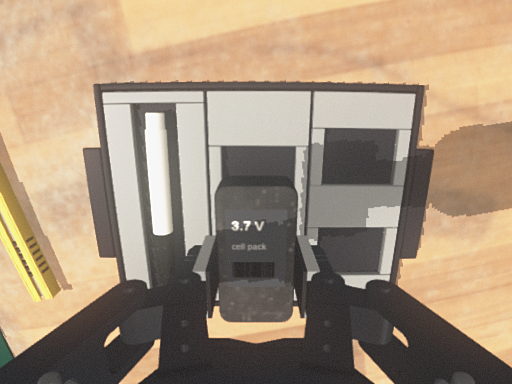

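Run:
```python
from m import *
c,o=load("w7.npz"); d=c["depth"]; R,oo=pose(c,o); p=o["tool_pos"]
for y in(195,220,250,290,310):
    q=ray(c,[[250,y]])*d[y,250]; X=(q@R.T+oo)[0]; print(y,(X*1000).round(1))
zt=X[2]; P=onplane(c,[[256,181],[256,321],[216,230],[296,230]],zt,o)[:,:2]-p[:2]
a=np.radians(-11.6); u=np.array([np.cos(a),np.sin(a)]); v=np.array([-u[1],u[0]])
print((P@u*1000).round(1),(P@v*1000).round(1))
```

```text
195 [ 540.2 -209.6  102.3]
220 [ 528.8 -207.3  102.9]
250 [ 514.1 -204.2  103. ]
290 [ 492.3 -199.6  102.3]
310 [ 481.  -197.2  102.6]
[ 41.3 -32.5  18.1  18.2] [ -0.1  -0.3  18.2 -18.5]
```

```bash
python3 -m pendant '[[[-0.07,0,-0.9,0,0,0,-1],[-0.07,0,-0.9,0,0,0,-1],[-0.07,0,-0.9,0,0,0,-1],[-0.07,0,-0.9,0,0,0,-1],[0,0,0,0,0,0,-1],[0,0,0,0,0,0,0.1],[0,0,0,0,0,0,0.2],[0,0,0,0,0,0,0.3],[0,0,0,0,0,0,0.3],[0,0,0.3,0,0,0,0.3],[0,0,1,0,0,0,0.3],[0,0,1,0,0,0,0.3],[0,0,1,0,0,0,0.3],[0,0,1,0,0,0,0.3],[0,0,1,0,0,0,0.3],[0,0,0,0,0,0,0.3],[0,0,0,0,0,0,0.3]]]' 60
python3 - <<'E'
from h import *
c,o=shoot("wrist","w8"); np.savez("w8.npz",pos=o["tool_pos"],rot=o["ee_rot"],**c)
R=Ro.from_quat(o["ee_rot"]).as_matrix(); print(np.degrees(np.arctan2(R[1,1],R[0,1])),R[:,2])
E
```

```text
time: 24.48
tool_pos: [0.4986, -0.2061, 0.1229]
ee_rot: [0.995, -0.101, -0.0, -0.0]
ft_force: [-0.4, 0.5, -0.4]
opening: 0.652
finger_force: 0.0
-101.6463118018175 [-9.45580744e-04  4.49462713e-04 -9.99999452e-01]
```

View pics/w8.png

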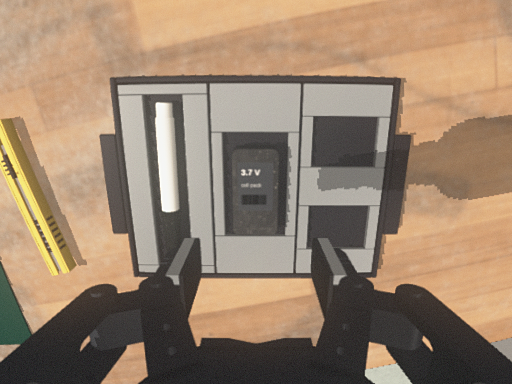

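```bash
python3 -m pendant '[[[0.176,0.672,0,0,0,0.945,0.1],[0.176,0.672,0,0,0,0.945,0.1],[0.176,0.672,0,0,0,0.945,0.1],[0.176,0.672,0,0,0,0.945,0.1],[0.176,0.672,0,0,0,0.945,0.1],[0.176,0.672,0,0,0,0.945,0.1],[0.176,0.672,0,0,0,0.945,0.1],[0.176,0.672,0,0,0,0.945,0.1],[0.176,0.672,0,0,0,0.945,0.1],[0.176,0.672,0,0,0,0.945,0.1],[0.176,0.672,0,0,0,0.945,0.1],[0.176,0.672,0,0,0,0.945,0.1],[0.176,0.672,0,0,0,0.945,0.1],[0.176,0.672,0,0,0,0.945,0.1],[0.176,0.672,0,0,0,0.945,0.1],[0.176,0.672,0,0,0,0.945,0.1],[0.176,0.672,0,0,0,0.945,0.1],[0.176,0.672,0,0,0,0.945,0.1],[0.176,0.672,0,0,0,0.945,0.1],[0.176,0.672,0,0,0,0.945,0.1]]]' 40
python3 -m pendant '[[[0.176,0.672,0,0,0,0.945,0.1],[0.176,0.672,0,0,0,0.945,0.1],[0,0,-1,0,0,0,0.1],[0,0,-1,0,0,0,0.1],[0,0,0,0,0,0,0.1],[0,0,0,0,0,0,0.1]]]' 40
python3 - <<'E'
from m import *
c,o=shoot("wrist","w9"); np.savez("w9.npz",pos=o["tool_pos"],rot=o["ee_rot"],**c)
R=Ro.from_quat(o["ee_rot"]).as_matrix(); print(np.degrees(np.arctan2(R[1,1],R[0,1])),R[:,2])
print(project(c,[.5762,.0896,.007],o)); nonmat(c,(190,120,330,270),.007,o)
c,o=load("w8.npz"); R,oo=pose(c,o); d=c["depth"]
for u,v in((165,150),(168,200),(250,160),(250,225),(345,180),(190,120)): print((u,v),((ray(c,[[u,v]])*d[v,u]@R.T+oo)[0]*1000).round(1))
E
```

```text
time: 27.02
tool_pos: [0.5687, 0.0627, 0.1221]
ee_rot: [0.749, 0.663, -0.001, -0.001]
ft_force: [0.7, -0.3, 0.4]
opening: 0.551
finger_force: 0.0
time: 27.78
tool_pos: [0.5766, 0.0893, 0.0836]
ee_rot: [0.693, 0.721, -0.0, -0.0]
ft_force: [0.2, -0.4, 0.0]
opening: 0.553
finger_force: 0.0
2.2914472313654946 [-1.03166925e-04  5.00372783e-05 -9.99999993e-01]
[[253.48585376 202.60140127]]
(190, 228, 140, 42) [582.6, 51.1, 112.7, 36.0, 2.3]
(235, 177, 37, 55) [576.1, 88.0, 42.9, 26.7, -86.8]
(165, 150) [ 550.5 -142.9   23.2]
(168, 200) [ 509.3 -133.1   21.8]
(250, 160) [ 529.7 -207.8   28. ]
(250, 225) [ 475.9 -196.5   27.6]
(345, 180) [ 493.9 -282.8   12.4]
(190, 120) [ 568.8 -166.2   12.3]
```

View pics/w9.png

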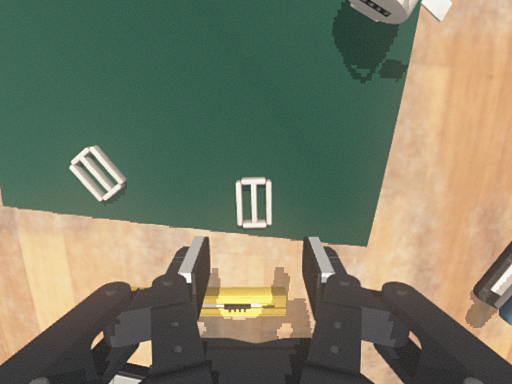

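```bash
python3 -m pendant '[[[0,0,-1,0,0,0,0.1],[0,0,-1,0,0,0,0.1],[0,0,-1,0,0,0,0.1],[0,0,-1,0,0,0,0.1],[0,0,-0.05,0,0,0,0.1],[0,0,0,0,0,0,-1],[0,0,0,0,0,0,-1],[0,0,0,0,0,0,-1],[0,0,0,0,0,0,-1],[0,0,0,0,0,0,-1],[0,0,0.5,0,0,0,-1],[0,0,1,0,0,0,-1],[0,0,1,0,0,0,-1],[0,0,1,0,0,0,-1],[0,0,0.5,0,0,0,-1],[0,0,0,0,0,0,-1],[0,0,0,0,0,0,-1]]]' 30
```

```text
time: 29.95
tool_pos: [0.5757, 0.0891, 0.0816]
ee_rot: [0.693, 0.721, -0.001, -0.001]
ft_force: [0.3, -0.4, -0.3]
opening: 0.297
finger_force: 30.2
```

```bash
python3 -m pendant '[[[-0.129,-0.99,0,0,0,-0.147,-1],[-0.129,-0.99,0,0,0,-0.147,-1],[-0.129,-0.99,0,0,0,-0.147,-1],[-0.129,-0.99,0,0,0,-0.147,-1],[-0.129,-0.99,0,0,0,-0.147,-1],[-0.129,-0.99,0,0,0,-0.147,-1],[-0.129,-0.99,0,0,0,-0.147,-1],[-0.129,-0.99,0,0,0,-0.147,-1],[-0.129,-0.99,0,0,0,-0.147,-1],[-0.129,-0.99,0,0,0,-0.147,-1],[-0.129,-0.99,0,0,0,-0.147,-1],[-0.129,-0.99,0,0,0,-0.147,-1],[-0.129,-0.99,0,0,0,-0.147,-1],[-0.129,-0.99,0,0,0,-0.147,-1],[-0.129,-0.99,0,0,0,-0.147,-1],[-0.129,-0.99,0,0,0,-0.147,-1],[-0.129,-0.99,0,0,0,-0.147,-1],[-0.129,-0.99,0,0,0,-0.147,-1],[-0.129,-0.99,0,0,0,-0.147,-1],[0,0,0,0,0,0,-1]]]' 30
python3 -m pendant '[[[0,0,0,0,0,0,-1],[0,0,0,0,0,0,-1]]]' 30
python3 - <<'E'
from m import *
c,o=shoot("wrist","w10"); np.savez("w10.npz",pos=o["tool_pos"],rot=o["ee_rot"],**c)
R=Ro.from_quat(o["ee_rot"]).as_matrix(); print(np.degrees(np.arctan2(R[1,1],R[0,1])),R[:,2])
E
```

```text
time: 32.45
tool_pos: [0.5264, -0.29, 0.0825]
ee_rot: [0.777, 0.63, -0.001, 0.001]
ft_force: [-0.1, -0.2, 0.3]
opening: 0.291
finger_force: 30.2
time: 32.7
tool_pos: [0.528, -0.2853, 0.0825]
ee_rot: [0.775, 0.632, 0.0, -0.0]
ft_force: [0.3, -0.0, -0.9]
opening: 0.292
finger_force: 30.2
-11.540840122399777 [ 2.06610414e-04  1.17791860e-03 -9.99999285e-01]
```

View pics/w10.png

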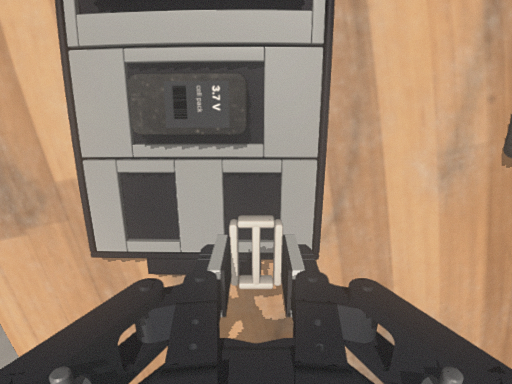

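Run:
```python
from m import *
c,o=load("w10.npz"); d=c["depth"]; R,oo=pose(c,o); p=o["tool_pos"]
for u,v in((238,245),(256,245),(274,245),(256,221),(256,282)):
    dd=d[v-1:v+2,u-1:u+2]; X=(ray(c,[[u,v]])*dd[dd>0].min()@R.T+oo)[0]; print((u,v),(X*1000).round(1))
print((onplane(c,[[256,216],[256,288],[230,250],[284,250]],.089,o)*1000).round(1))
```

```text
(238, 245) [ 522.  -277.6   88.8]
(256, 245) [ 530.8 -278.5   90.7]
(274, 245) [ 539.3 -281.    89. ]
(256, 221) [ 533.2 -266.6   89.9]
(256, 282) [ 526.7 -299.    90. ]
[[ 533.7 -264.5   89. ]
 [ 525.8 -303.1   89. ]
 [ 517.6 -279.4   89. ]
 [ 543.6 -284.7   89. ]]
```

```bash
python3 -m pendant '[[[-0.15,-0.17,-0.9,0,0,0,-1],[0,0,-0.9,0,0,0,-1],[0,0,-0.9,0,0,0,-1],[0,0,-0.7,0,0,0,-1],[0,0,-0.1,0,0,0,-1],[0,0,0,0,0,0,-1],[0,0,0,0,0,0,-1]]]' 30
```

```text
time: 33.62
tool_pos: [0.5252, -0.2907, 0.0133]
ee_rot: [0.775, 0.632, 0.0, 0.001]
ft_force: [0.3, 0.0, -0.3]
opening: 0.294
finger_force: 30.2
```

```bash
python3 -m pendant '[[[0,0.05,-0.07,0,0,0,-1],[0,0,0,0,0,0,-0.2],[0,0,0,0,0,0,-0.1],[0,0,0,0,0,0,0],[0,0,0,0,0,0,0],[0,0,0.3,0,0,0,0],[0,0,1,0,0,0,0],[0,0,1,0,0,0,0],[0,0,1,0,0,0,0],[0,0,1,0,0,0,0],[0,0,0,0,0,0,0],[0,0,0,0,0,0,0]]]' 30
python3 - <<'E'
from m import *
c,o=shoot("wrist","w11"); np.savez("w11.npz",pos=o["tool_pos"],rot=o["ee_rot"],**c)
R=Ro.from_quat(o["ee_rot"]).as_matrix(); print(np.degrees(np.arctan2(R[1,1],R[0,1])),R[:,2])
E
```

```text
time: 35.12
tool_pos: [0.5243, -0.2891, 0.0967]
ee_rot: [0.775, 0.632, -0.0, -0.0]
ft_force: [-0.1, 0.1, -0.5]
opening: 0.5
finger_force: 0.0
-11.653460893762803 [-4.35696061e-04  3.42224100e-04 -9.99999847e-01]
```

View pics/w11.png

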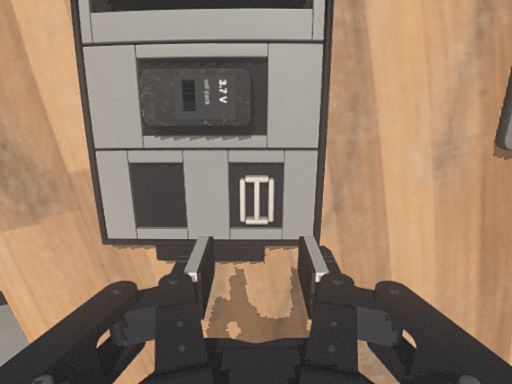

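```bash
python3 -m pendant '[[[-0.161,0.99,0,0,0,0.5215,0.1],[-0.161,0.99,0,0,0,0.5215,0.1],[-0.161,0.99,0,0,0,0.5215,0.1],[-0.161,0.99,0,0,0,0.5215,0.1],[-0.161,0.99,0,0,0,0.5215,0.1],[-0.161,0.99,0,0,0,0.5215,0.1],[-0.161,0.99,0,0,0,0.5215,0.1],[-0.161,0.99,0,0,0,0.5215,0.1],[-0.161,0.99,0,0,0,0.5215,0.1],[-0.161,0.99,0,0,0,0.5215,0.1],[-0.161,0.99,0,0,0,0.5215,0.1],[-0.161,0.99,0,0,0,0.5215,0.1],[-0.161,0.99,0,0,0,0.5215,0.1],[-0.161,0.99,0,0,0,0.5215,0.1],[-0.161,0.99,0,0,0,0.5215,0.1],[-0.161,0.99,0,0,0,0.5215,0.1],[-0.161,0.99,0,0,0,0.5215,0.1],[-0.161,0.99,0,0,0,0.5215,0.1],[-0.161,0.99,0,0,0,0.5215,0.1],[-0.161,0.99,0,0,0,0.5215,0.1]]]' 30
python3 -m pendant '[[[0,0,0,0,0,0,0.1],[0,0,0,0,0,0,0.1],[0,0,0,0,0,0,0.1]]]' 30
python3 - <<'E'
from m import *
c,o=shoot("wrist","w12"); np.savez("w12.npz",pos=o["tool_pos"],rot=o["ee_rot"],**c)
R=Ro.from_quat(o["ee_rot"]).as_matrix(); print(np.degrees(np.arctan2(R[1,1],R[0,1])),R[:,2])
print(project(c,[.4599,.107,.007],o))
im=c["color"]; print(im[195:215:4,256].tolist())
nonmat(c,(205,140,305,235),.007,o)
E
```

```text
time: 37.67
tool_pos: [0.4599, 0.108, 0.0971]
ee_rot: [0.417, 0.909, 0.0, 0.0]
ft_force: [-0.1, 0.2, 0.2]
opening: 0.544
finger_force: 0.0
time: 38.05
tool_pos: [0.4603, 0.1055, 0.097]
ee_rot: [0.42, 0.908, -0.0, 0.0]
ft_force: [0.8, 0.2, -0.7]
opening: 0.55
finger_force: 0.0
40.37063896292761 [-2.75883832e-05 -7.05441760e-04 -9.99999751e-01]
[[255.49112199 194.98754153]]
[[231, 240, 246], [228, 238, 244], [225, 236, 242], [223, 233, 241], [220, 230, 238]]
(205, 205, 33, 30) [451.8, 72.5, 26.4, 25.3, 40.5]
(235, 169, 39, 51) [458.7, 106.3, 41.5, 29.8, -50.6]
```

```bash
python3 -m pendant '[[[0,0,-0.94,0,0,0,0.1],[0,0,-0.94,0,0,0,0.1],[0,0,-0.94,0,0,0,0.1],[0,0,-0.94,0,0,0,0.1],[0,0,-0.94,0,0,0,0.1],[0,0,0,0,0,0,0.1],[0,0,0,0,0,0,-1],[0,0,0,0,0,0,-1],[0,0,0,0,0,0,-1],[0,0,0,0,0,0,-1],[0,0,0,0,0,0,-1],[0,0,0.5,0,0,0,-1],[0,0,1,0,0,0,-1],[0,0,1,0,0,0,-1],[0,0,1,0,0,0,-1],[0,0,0.5,0,0,0,-1],[0,0,0,0,0,0,-1],[0,0,0,0,0,0,-1]]]' 30
```

```text
time: 40.35
tool_pos: [0.4593, 0.1065, 0.0823]
ee_rot: [0.419, 0.908, -0.001, -0.001]
ft_force: [-1.3, 0.5, 0.1]
opening: 0.29
finger_force: 30.0
```

```bash
python3 -m pendant '[[[-0.02,-0.993,0,0,0,-0.548,-1],[-0.02,-0.993,0,0,0,-0.548,-1],[-0.02,-0.993,0,0,0,-0.548,-1],[-0.02,-0.993,0,0,0,-0.548,-1],[-0.02,-0.993,0,0,0,-0.548,-1],[-0.02,-0.993,0,0,0,-0.548,-1],[-0.02,-0.993,0,0,0,-0.548,-1],[-0.02,-0.993,0,0,0,-0.548,-1],[-0.02,-0.993,0,0,0,-0.548,-1],[-0.02,-0.993,0,0,0,-0.548,-1],[-0.02,-0.993,0,0,0,-0.548,-1],[-0.02,-0.993,0,0,0,-0.548,-1],[-0.02,-0.993,0,0,0,-0.548,-1],[-0.02,-0.993,0,0,0,-0.548,-1],[-0.02,-0.993,0,0,0,-0.548,-1],[-0.02,-0.993,0,0,0,-0.548,-1],[-0.02,-0.993,0,0,0,-0.548,-1],[-0.02,-0.993,0,0,0,-0.548,-1],[-0.02,-0.993,0,0,0,-0.548,-1],[0,0,0,0,0,0,-1]]]' 30
python3 -m pendant '[[[0,0,0,0,0,0,-1],[0,0,0,0,0,0,-1],[0,0,0,0,0,0,-1]]]' 30
python3 - <<'E'
from m import *
c,o=shoot("wrist","w13"); np.savez("w13.npz",pos=o["tool_pos"],rot=o["ee_rot"],**c)
R=Ro.from_quat(o["ee_rot"]).as_matrix(); print(np.degrees(np.arctan2(R[1,1],R[0,1])),R[:,2])
m=np.zeros((384,512),np.uint8); s=np.s_[195:310,224:289]; m[s]=(c["color"][s].min(2)>165)*255
for k in cv2.findContours(m,cv2.RETR_EXTERNAL,cv2.CHAIN_APPROX_NONE)[0]:
    if cv2.contourArea(k)>60: print(cv2.boundingRect(k),cv2.contourArea(k),rect(c,o,k,.089))
E
```

```text
time: 42.85
tool_pos: [0.452, -0.2732, 0.0831]
ee_rot: [0.776, 0.631, -0.0, 0.001]
ft_force: [-0.0, 0.4, -0.4]
opening: 0.291
finger_force: 30.0
time: 43.22
tool_pos: [0.4527, -0.2697, 0.0831]
ee_rot: [0.774, 0.633, 0.0, -0.0]
ft_force: [0.9, -0.4, -0.9]
opening: 0.293
finger_force: 30.0
-11.484306937151876 [ 5.67491749e-05  4.56191696e-04 -9.99999894e-01]
(275, 219, 7, 61) 299.0 [465.4, -268.9, 32.8, 2.9, 79.7]
(230, 219, 7, 57) 187.5 [444.2, -263.4, 30.5, 2.8, 80.1]
(238, 215, 36, 69) 639.5 [454.5, -266.8, 37.2, 16.9, 78.6]
```

```bash
python3 -m pendant '[[[-0.15,-0.15,-0.9,0,0,0,-1],[0,0,-0.9,0,0,0,-1],[0,0,-0.9,0,0,0,-1],[0,0,-0.7,0,0,0,-1],[0,0,-0.15,0,0,0,-1],[0,0,0,0,0,0,-1],[0,0,0,0,0,0,-1]]]' 30
```

```text
time: 44.15
tool_pos: [0.4501, -0.274, 0.0128]
ee_rot: [0.775, 0.632, 0.0, 0.001]
ft_force: [-0.5, -0.2, -0.4]
opening: 0.297
finger_force: 30.1
```

```bash
python3 -m pendant '[[[0,0.05,-0.04,0,0,0,-1],[0,0,0,0,0,0,-0.2],[0,0,0,0,0,0,-0.1],[0,0,0,0,0,0,0],[0,0,0,0,0,0,0],[0,0,0.3,0,0,0,0],[0,0,1,0,0,0,0],[0,0,1,0,0,0,0],[0,0,1,0,0,0,0],[0,0,1,0,0,0,0],[0,0.5,1,0,0,0,0],[0,0.5,1,0,0,0,0],[0.4,0,1,0,0,0,0],[0.4,0,0,0,0,0,0],[0.4,0,0,0,0,0,0],[0,0,0,0,0,0,0],[0,0,0,0,0,0,0]]]' 30
python3 - <<'E'
from m import *
c,o=shoot("wrist","w14"); np.savez("w14.npz",pos=o["tool_pos"],rot=o["ee_rot"],**c)
d=c["depth"]; R,oo=pose(c,o)
for n,X in dict(bR=(526.6,-287.3),bL=(451.8,-271)).items():
    m=np.array(X)/1000; a=np.radians(-11.7); u=np.array([np.cos(a),np.sin(a)]); v=np.array([-u[1],u[0]])
    for s,t in((1,1),(1,-1),(-1,1),(-1,-1)):
        q=m+s*.011*u+t*.014*v; p=project(c,[q[0],q[1],.014],o)[0].round().astype(int)
        w=d[p[1]-3:p[1]+4,p[0]-3:p[0]+4]; print(n,p,round(float(((ray(c,[p])*w[w>0].min())@R.T+oo)[0,2]*1000),1))
E
```

```text
time: 46.28
tool_pos: [0.4727, -0.2525, 0.1563]
ee_rot: [0.775, 0.632, -0.001, -0.001]
ft_force: [0.3, 0.5, -0.3]
opening: 0.504
finger_force: 0.0
bR [328 191] 16.7
bR [326 218] 17.4
bR [305 191] 16.2
bR [304 218] 16.9
bL [249 190] 17.0
bL [249 217] 17.0
bL [226 190] 17.1
bL [227 217] 17.0
```

View pics/w14.png

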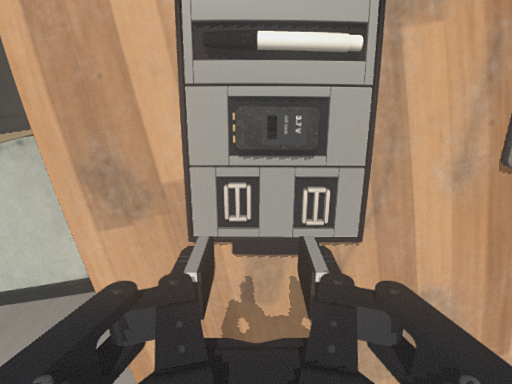

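The picture shows every piece in its pocket: the marker at (283,41), the battery at (275,128), and the buckles at (237,202) and (316,205). Both buckle tops read about 17 mm, so both lie flat. I'm handing the job in.

```bash
python3 -c "
from cell import ticket
print(ticket.finish_job())"
```

```text
the job is handed in; nothing more can be done
None
```

The job is handed in at about 46 s: marker, battery and both small buckles lie flat in their pockets by the last picture and depth readings, and I did not move the ballpoint pen or the large buckle.

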